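# Shut the gap gauge on a bush and prove the gap with a taper blade

### The arm

A 6-joint arm with a two-finger parallel gripper is mounted at the origin on a cart in front of the work surface, level with it; the furniture and walls round the work are solid. World frame = base frame: x ahead of the robot, y to its left, z up, the work surface at z = 0. Lengths are in m, angles in degrees, forces in N, time in s.
With the tool pointing down it reaches from about 0.4 to 0.825 m from the base axis. Payload 7 kg.
Tool frame: the origin (TCP) lies midway between the tips of the shut fingers; the grasp point (between the pads) lies 19 mm behind it; z points along the fingers, y is the line along which they close (so a half turn about z gives the same grasp; the last joint's range is limited). The gripper opens to 88 mm and grips with 3 to 60 N. Pads are 19 mm wide; open, the fingers measure 130 mm over their backs; the gripper's body (78 mm by 193 mm) begins 47 mm behind the grasp point.
Start: joints at [-48.524, 20.546, 0.682, 0, -70.136, -16.507], TCP at [0.285, -0.612, 0.187] pointing down, gripper open.
Joint ranges: [-176.03, 176.03], [-82.01, 121.73], [-58.28, 71.71], [-173.87, 95.51], [-174.79, -0.11], [-173.66, 173.66]. Speed limits (degrees/s): [136.94, 136.94, 172.46, 180, 180, 180].

### API

Orientations are given as [roll, pitch, yaw] about the fixed x, y, z axes, in that order (R = Rz(yaw) Ry(pitch) Rx(roll)).
In Python, from plant import ctrl gives the robot as it stands.
- The arm moves only by the tool arm_command, never from a script. Its argument "steps" is a list of rows, each an object with "translation": the shift along the tool's x, y, z in mm, a list of three; "rotation": the turn, a rotation vector about the tool's x, y, z in units of 5 degrees (1.0 is 5 degrees), a list of three; "claw": the finger opening in mm, from 0 to 87.6. In form: [{"translation": [x, y, z], "rotation": [rx, ry, rz], "claw": claw}, ...]. A call has 1 to 5 rows; each row is the pose to reach, as a shift and turn from the pose commanded when the call began, along the tool's axes at that moment; what a row does not reach only later rows make up. A row lasts 1/10 s, in which the tool goes at most 50 mm and 8.59 degrees, less where a joint would pass 70% of its speed; a pose out of reach is approached as far as the arm can. A call with a gripper value outside its range is refused whole. The fingers move at their own pace and stop on an object; the grip force is fixed at half the most. Time passes only in rows, so rows that repeat a pose let the fingers close. It gives the time, the measured TCP pose, the force, the opening and the grip force at its end, in the units of the state.
- ctrl.get_obs(): the state, without advancing time (a new reading comes with each control period).
- ctrl.snapshot(name): name is "scene" or "top"; returns (picture, depth): 480x640x3 uint8, red, green, blue; 480x640 float32, m along the optical axis (not along the pixel's ray), 0 where there is no reading.
- ctrl.calibration(name): a dict with "vertical_fov" (degrees; the focal length in pixels is half the picture's height over the tangent of half this angle, whatever the lens; pixels are square), "cx", "cy" (the principal point, pixels), "rvec" (rotation vector, rad) and "tvec" (3), from world to camera coordinates, as OpenCV has them. Camera axes: x right, y down, z forward; pixel columns grow to the right and rows downward; lengths in m; the calibration is good to about 2 mm. A picture is of the moment at which its call begins. calibration takes no time and is no camera call.
- ctrl.close_job(): hands the job in; it is judged then, once.
The state is a dict: "clock": time; "joint_pos": joint angles; "qvel": joint speeds; "tau": joint torques, N m; "tool_pos": TCP position; "orientation": TCP orientation; "force": force on the tool from outside, world axes, zero at the start; "moment": the same for the moment, N m; "opening": finger opening in m; "gripper_force": force on a finger pad.
Only numpy, scipy, OpenCV 4.12 (cv2) and the standard library are available. Lean on these libraries where they do the work, as an engineer would, in place of code of your own. Each camera call takes 0.05 s, during which the arm holds its last target. There are 200 camera calls.

### The job

Slide the jaw of the gap gauge by its knob until it bears on the brass bush and presses it lightly against the sprung anvil, and hold it so for a moment. Then lift the taper blade out of its stand by the handle and slide it, upright and tip down, into the gap behind the jaw, between jaw and fixed stop plate, until it drags snugly on both plates and presses the jaw on the bush; do not force it or let the tip reach the gauge's base, and leave the bush in the gauge and the other parts where they are. Finish holding the blade still at that depth: do not let go of it.

Things in the scene. Friction and masses are not known exactly. Their poses are not given: they have to be found in the camera images.
- gauge: gap gauge, fixed on the bench: steel base 84 x 116 x 8 mm (x, y, z); along y from -68 to +48 mm: post, dark sprung anvil, brass bush, sliding jaw, fixed stop plate. Origin on the underside, on the middle line in x. The jaw slides along y and closes on the bush towards -y. The blade's gap is the slot behind the jaw, between it and the stop plate, open at top and ends; its floor is the base top, z = 8
- stop_plate: fixed upright aluminium plate of the gauge, 80 mm wide (x), 14 mm thick, from y = 13 to 27 mm in the gauge frame, 75 mm high over the bench, its top rounded to a 7 mm radius. Origin on the gauge's underside below the plate's middle; axes as the gauge's. The jaw is a like plate, 76 mm wide, parallel to it
- jaw (a joint): jaw travel in m, along the gauge's -y: 0 = fully back, gap behind it 1 mm (the blade does not go in); near 0.005 the bush is clamped between jaw and anvil and the gap behind the jaw is about 6 mm; limit 0.013. About 1 N of friction; it stays where it is left, but the anvil's spring may push it back 1 mm
- anvil (a joint): how far the sprung anvil is pressed back (gauge's -y), in m: 0 = at rest, its face at y = -25 mm in the gauge frame; spring 4 N per mm, stop at 0.007. Above 0.005 (20 N) is forcing it
- knob_top (a point): centre of the top of the jaw's black knob, a round post 16 mm in diameter and 20 mm tall below this point, on a 10 mm neck on top of the jaw plate; 106 mm over the bench, at gauge x = -26 mm; moves with the jaw
- jaw_lip (a point): point on the jaw's back face at the mouth of the gap, 68 mm over the bench, at gauge x = +14 mm, clear of the knob; moves with the jaw
- stop_lip (a point): point opposite jaw_lip on the stop plate's front face, 68 mm over the bench, at gauge x = +14 mm. The blade goes in midway between stop_lip and jaw_lip; the rounded tops of the plates guide its tip
- bush: plain brass bush standing in the gauge between anvil and jaw, 18 mm in diameter, 22 mm high; origin at the centre of its underside
- stand: grey stand for the blade, fixed: block 62 x 46 x 74 mm (x, y, z) with an upright through slot 23 x 10.5 mm; origin at the centre of its underside
- blade: taper blade with handle, 90 g, tip down in the stand, tip 8 mm over the bench. Origin at the middle of the tip; z up to the handle, x across the width, y through the thickness (in the gap along the gauge's y, either way round). Steel leaf 22 mm wide, 66 mm long, 2 mm thick at the tip, 9.3 mm at the handle. In a 6 mm gap it touches both plates with the tip 36 mm below the lips
- handle (a point): centre of the blade's black handle, 88 mm above the tip: a block 32 (x) x 16 (y) x 44 (z) mm, to be gripped across its 16 mm; its underside rests on the stand's top. Pushed on from first touch in the gap the blade drags ever harder: 14 mm deeper it presses each plate with 6 N and takes about 5 N of downward push; 60 mm below the lips the tip would meet the base
- ring_steel: steel ring lying on the bench, 36 mm in diameter, 12 mm high; bystander
- stepped_shaft: stepped steel shaft standing on end, 17 mm in diameter, 80 mm high; bystander
- plug_gauge: plug gauge lying on the bench, 122 mm long, 15 mm high; bystander
Things that resemble listed ones, but are neither listed nor needed, are in the scene too. What is shaped like the blade but turquoise is not meant.

How it is judged:
By the outcome, as a careful person would: the job done as asked, in the order asked, and still so for the second after the job is handed in, while the arm keeps its last pose, push and grip.
It also fails if it takes over 70 s, if anything falls off the work surface, if the arm or the gripper's body presses on something with over 40 N, if the wrist force passes 120 N, or if a joint passes its speed limit or range.

## Working session

There is one attempt and no reset: what is moved stays moved. The work goes in short steps, Python scripts to look and compute and a tool call to move; the robot and the scene stay as the last step left them, time stands still between calls to the robot, and variables do not carry over. Pictures are saved under pics/ and viewed, at most 10 in all, crops included, and the job is handed in when it is done.

Besides the shell and the picture viewer there is one more tool, called after ">>>" as a command line: name --argument value ..., lists and objects as JSON in quotes. arm_command: Moves the arm, as the interface text tells. Its arguments: {"type":"object","properties":{"steps":{"type":"array"}},"required":["steps"]}

```bash
mkdir -p pics; cat > h.py <<'E'
import numpy as np, cv2
from plant import ctrl
def cam(n):
    c=ctrl.calibration(n); f=240/np.tan(np.radians(c["vertical_fov"])/2)
    R=cv2.Rodrigues(np.array(c["rvec"],float))[0]; t=np.array(c["tvec"],float).ravel()
    return f,c["cx"],c["cy"],R,t
def ray(n,u,v):
    f,cx,cy,R,t=cam(n); return -R.T@t, R.T@np.array([(u-cx)/f,(v-cy)/f,1])
def onz(n,u,v,z):
    o,d=ray(n,u,v); return o+d*(z-o[2])/d[2]
def px(n,P):
    f,cx,cy,R,t=cam(n); p=R@np.array(P)+t; return cx+f*p[0]/p[2],cy+f*p[1]/p[2]
def cloud(n,D):
    f,cx,cy,R,t=cam(n); v,u=np.mgrid[:480,:640]
    return (np.stack([(u-cx)/f*D,(v-cy)/f*D,D],-1)-t)@R
def two(p1,p2):
    o,d=ray("scene",*p1); q,e=ray("top",*p2)
    s=np.linalg.lstsq(np.stack([d,-e],1),q-o,rcond=None)[0]
    a,b=o+d*s[0],q+e*s[1]; return (a+b)/2, np.linalg.norm(a-b)
E
python3 - <<'E'
from h import *
for n in("scene","top"):
    I,D=ctrl.snapshot(n); cv2.imwrite(f"pics/{n}0.png",I[...,::-1]); np.savez(f"{n}0.npz",I=I,D=D)
    c=ctrl.calibration(n); print(n,c,-cam(n)[3].T@cam(n)[4])
o=ctrl.get_obs();print({k:np.round(v,4) for k,v in o.items()})
E
```

```text
scene {'vertical_fov': 48.84858673790172, 'cx': 317.9014139823033, 'cy': 241.7524734637912, 'rvec': array([ 0.88154166, -2.27115569,  1.29207708]), 'tvec': array([0.28213686, 0.36230837, 0.43278355])} [0.06784794 0.32502058 0.53658964]
top {'vertical_fov': 54.97763606055234, 'cx': 317.77128831326894, 'cy': 238.10211950229026, 'rvec': array([ 2.18195861, -2.14139117,  0.11675735]), 'tvec': array([-0.21728413,  0.57624828,  0.87963526])} [ 0.47831814 -0.21116985  0.93789749]
{'clock': np.float64(0.1), 'joint_pos': array([-4.85239e+01,  2.05856e+01,  6.38600e-01, -1.52000e-02,
       -7.01352e+01, -1.65059e+01]), 'qvel': array([-0.0916, -0.0302,  0.1193,  0.0817,  0.0287,  0.0489]), 'tau': array([ 1.00000e-04, -5.84162e+01,  2.93754e+01,  7.01560e+00,
        1.02000e-02, -0.00000e+00]), 'tool_pos': array([ 0.2847, -0.6115,  0.186 ]), 'orientation': array([ 1.799171e+02, -9.700000e-03, -1.550349e+02]), 'force': array([ 0.1822, -0.0227,  0.0096]), 'moment': array([ 0.0078, -0.0071, -0.0522]), 'gripper_force': np.float64(0.0), 'opening': np.float64(0.0879)}
```

View pics/scene0.png

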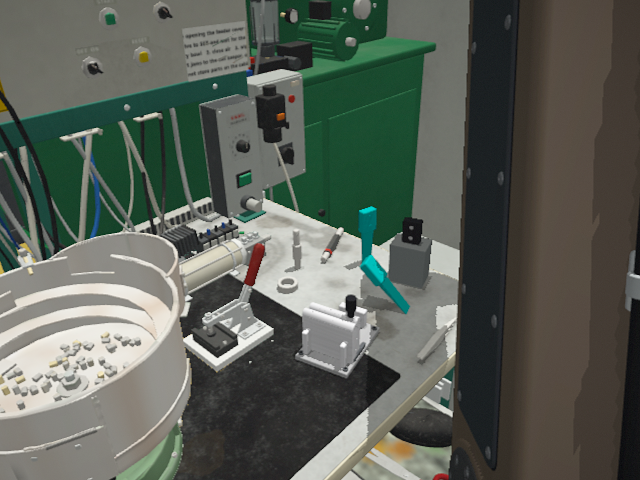

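View pics/top0.png

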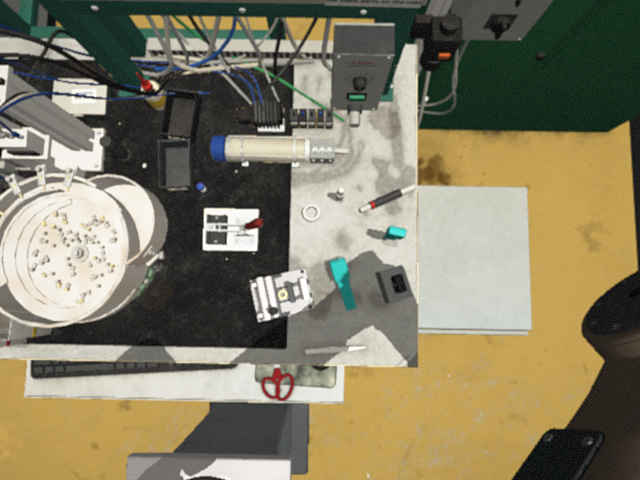

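The scene view shows the gauge near (337,335) with its black knob at (350,305). The black-handled blade is in the grey stand near (410,240), and there are turquoise decoys at (368,235) and (385,285). In the top view the gauge is at (282,295), the stand at (394,284), and the turquoise pieces at (397,232) and (343,283). The black-handled one fits the description, so I'll confirm it in one enlarged crop.

```bash
python3 - <<'E'
from h import *
S=np.load("scene0.npz");T=np.load("top0.npz")
def crop(I,x,y,w,h,s): return cv2.resize(I[y:y+h,x:x+w,::-1],(w*s,h*s),interpolation=cv2.INTER_NEAREST)
a=crop(S["I"],290,285,100,100,4);b=crop(S["I"],380,205,50,50,4);c=crop(T["I"],240,260,80,75,5);d=crop(T["I"],370,260,48,50,4)
W=np.zeros((600,800,3),np.uint8)
W[:400,:400]=a;W[400:600,:200]=b;W[:375,400:800]=c;W[380:580,400:592]=d
cv2.imwrite("pics/crop1.png",W)
for n,A in(("scene",S),("top",T)):
    C=cloud(n,A["D"]);I=A["I"].astype(int)
    for nm,(x,y,w,h) in dict(stand=(375,205,60,85) if n=="scene" else (370,260,48,50),gauge=(290,285,100,100) if n=="scene" else(240,260,80,75)).items():
        c=C[y:y+h,x:x+w].reshape(-1,3);r=I[y:y+h,x:x+w].reshape(-1,3)
        dk=(r.max(1)<50)&(A["D"][y:y+h,x:x+w].ravel()>0)
        for lo,hi in((.066,.08),(.085,.11),(.11,.135)):
            m=(c[:,2]>lo)&(c[:,2]<hi)
            for lab,mm in(("all",m),("dark",m&dk)):
                if mm.sum()>3: print(n,nm,lo,lab,mm.sum(),c[mm].mean(0).round(4),c[mm].min(0).round(3),c[mm].max(0).round(3))
E
```

```text
scene stand 0.066 all 591 [ 0.4912 -0.3385  0.0733] [ 0.459 -0.385  0.066] [ 0.58 -0.25  0.08]
scene stand 0.066 dark 33 [ 0.4906 -0.3469  0.078 ] [ 0.479 -0.358  0.074] [ 0.505 -0.341  0.08 ]
scene stand 0.085 all 269 [ 0.496  -0.3468  0.0978] [ 0.477 -0.362  0.085] [ 0.58  -0.339  0.11 ]
scene stand 0.085 dark 221 [ 0.4914 -0.3463  0.0979] [ 0.477 -0.362  0.085] [ 0.508 -0.339  0.11 ]
scene stand 0.11 all 159 [ 0.4928 -0.3489  0.1161] [ 0.479 -0.363  0.11 ] [ 0.512 -0.34   0.12 ]
scene stand 0.11 dark 144 [ 0.4925 -0.3485  0.1159] [ 0.479 -0.363  0.11 ] [ 0.509 -0.34   0.12 ]
scene gauge 0.066 all 934 [ 0.4614 -0.1082  0.0732] [ 0.423 -0.134  0.066] [ 0.503 -0.088  0.08 ]
scene gauge 0.066 dark 15 [ 0.438  -0.124   0.0782] [ 0.436 -0.128  0.075] [ 0.44  -0.121  0.08 ]
scene gauge 0.085 all 189 [ 0.4388 -0.1232  0.1002] [ 0.432 -0.134  0.085] [ 0.448 -0.118  0.109]
scene gauge 0.085 dark 146 [ 0.4377 -0.1226  0.0991] [ 0.432 -0.133  0.085] [ 0.445 -0.118  0.108]
top stand 0.066 all 628 [ 0.4924 -0.3516  0.0737] [ 0.457 -0.384  0.066] [ 0.528 -0.323  0.078]
top stand 0.085 all 36 [ 0.4917 -0.3462  0.0976] [ 0.477 -0.351  0.085] [ 0.508 -0.342  0.11 ]
top stand 0.085 dark 32 [ 0.4908 -0.3463  0.0987] [ 0.477 -0.351  0.085] [ 0.506 -0.342  0.11 ]
top stand 0.11 all 168 [ 0.493  -0.353   0.1171] [ 0.477 -0.365  0.11 ] [ 0.509 -0.342  0.121]
top stand 0.11 dark 157 [ 0.4932 -0.3526  0.1172] [ 0.478 -0.365  0.11 ] [ 0.508 -0.342  0.121]
top gauge 0.066 all 568 [ 0.4648 -0.113   0.0729] [ 0.421 -0.136  0.066] [ 0.501 -0.091  0.078]
top gauge 0.085 all 71 [ 0.4394 -0.1285  0.1043] [ 0.432 -0.136  0.088] [ 0.447 -0.12   0.109]
```

View pics/crop1.png

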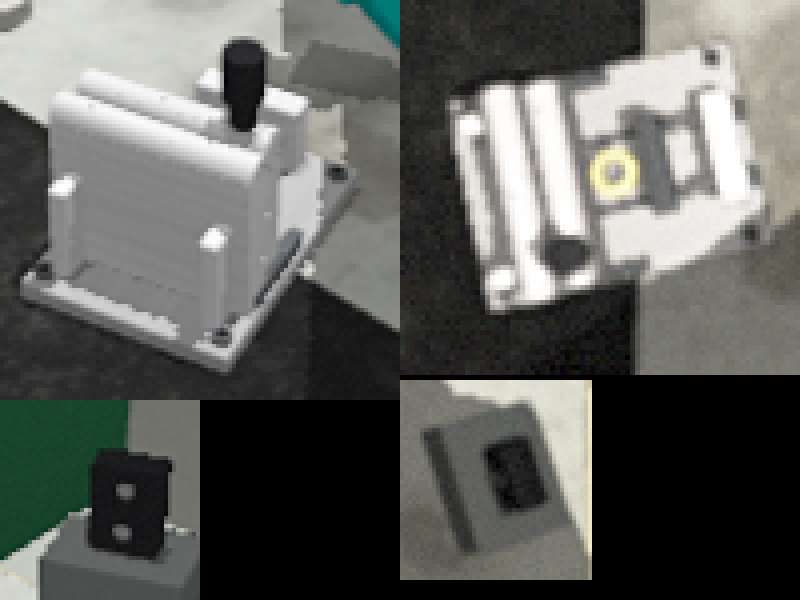

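The crop confirms it: the black handle with two rivets is in the grey stand at scene (410,232) and top (395,283). The knob top is at scene (351,296) and top (272,311). The bush sits between the anvil and the jaw. Next I'll do the precise fits.

```bash
python3 - <<'E'
from h import *
S=np.load("scene0.npz");T=np.load("top0.npz")
CS,CT=cloud("scene",S["D"]),cloud("top",T["D"])
def box(n,C,x,y,w,h):
    m=np.zeros((480,640),bool);m[y:y+h,x:x+w]=1;return m
# handle / knob rectangles
for n,A,C in(("scene",S,CS),("top",T,CT)):
    dk=A["I"].max(2)<60
    for nm,xy,zl in(("handle",(.4925,-.3525),.11),("knob",(.439,-.128),.095)):
        m=dk&(C[...,2]>zl)&(np.hypot(C[...,0]-xy[0],C[...,1]-xy[1])<.03)
        # top plane points
        z=np.percentile(C[...,2][m],90); mm=m&(C[...,2]>z-.003)
        v,u=np.nonzero(mm); P=np.array([onz(n,a,b,z) for a,b in zip(u,v)])
        r=cv2.minAreaRect((P[:,:2]*1000).astype(np.float32)); print(n,nm,"ztop",z.round(4),"px",u.mean().round(1),v.mean().round(1),"cen",P.mean(0).round(4),"rect",np.round(r[0],1),np.round(r[1],1),round(r[2],1))
# ridges
for n,C in(("scene",CS),("top",CT)):
    m=(C[...,2]>.0715)&(C[...,2]<.08)&(abs(C[...,0]-.462)<.05)&(abs(C[...,1]+.112)<.03)&(np.load(n+"0.npz")["I"].max(2)>60)
    P=C[m]; 
    for yaw in(8,9,10):
        a=np.radians(yaw); q=-np.sin(a)*P[:,0]+np.cos(a)*P[:,1]
        h,e=np.histogram(q,30); print(n,yaw,e[0].round(4),(e[1]-e[0]).round(5),h)
    np.save("r_"+n,P)
# stand top
m=(CT[...,2]>.070)&(CT[...,2]<.08)&(abs(CT[...,0]-.492)<.05)&(abs(CT[...,1]+.352)<.05)
r=cv2.minAreaRect((CT[m][:,:2]*1000).astype(np.float32));print("stand",r)
tq=lambda I:(I[...,0]<90)&(I[...,1].astype(int)-I[...,0]>60)&(I[...,2].astype(int)-I[...,0]>60)
for n,A,C in(("scene",S,CS),("top",T,CT)):
    k,L=cv2.connectedComponents((tq(A["I"])&(abs(C[...,0]-.5)<.2)&(abs(C[...,1]+.25)<.25)).astype(np.uint8))
    for i in range(1,k):
        P=C[L==i]
        if len(P)>60: print("turq",n,len(P),P.min(0).round(3),P.max(0).round(3))
E
```

```text
scene handle ztop 0.119 px 412.1 220.0 cen [ 0.493  -0.3483  0.119 ] rect [ 492.8 -348.6] [30.8 19.7] 22.5
scene knob ztop 0.1075 px 350.2 298.5 cen [ 0.4386 -0.1233  0.1075] rect [ 438.4 -123.6] [12.2 16. ] 40.5
top handle ztop 0.1193 px 399.7 283.0 cen [ 0.4933 -0.353   0.1193] rect [ 493.3 -353. ] [30.5 15.4] 16.1
top knob ztop 0.1065 px 272.0 310.1 cen [ 0.4411 -0.1277  0.1065] rect [ 441.3 -128.8] [ 6.1 10.3] 31.9
scene 8 -0.1929 0.00119 [ 2  1  8  3 10  8 22 23 37 42 43 35 28 20 22 14 12 15 15 28 28 36 39 51
 32 38 21 25 11  8]
scene 9 -0.2 0.00115 [ 2  2  8  2 10 13 23 30 30 46 43 35 27 21 13 15  9 11 16 24 35 29 42 44
 41 40 23 25 12  6]
scene 10 -0.207 0.00112 [ 2  2  7  8  6 19 20 32 32 48 46 36 24 15 13  6 11  9 13 24 32 33 39 45
 48 39 27 24 10  7]
top 8 -0.1945 0.00113 [ 4  2  4  9 13  8 20 19 17 22 15 16 14 15  7  9 14 15 16 17 24 25 24 27
 18 14 17 10 10  5]
top 9 -0.2016 0.00109 [ 4  2  6 10 11 16 19 19 16 22 13 17 13 11  7  8  9 14 14 21 20 28 22 24
 24 15 19 12  9  5]
top 10 -0.2087 0.00106 [ 4  3  8 12 12 18 18 17 16 20 17 15 13  8  4  9  4 14 14 21 21 25 24 24
 21 18 18 16  9  7]
stand ((492.8477783203125, -353.4398498535156), (61.9111442565918, 46.43196487426758), 17.698898315429688)
turq scene 1502 [ 0.439 -0.365 -0.002] [ 0.597 -0.234  0.11 ]
turq top 124 [ 0.478 -0.365  0.097] [ 0.595 -0.211  0.938]
turq top 610 [ 0.443 -0.282 -0.005] [ 0.54  -0.211  0.938]
```

```bash
python3 - <<'E'
from h import *
from scipy.optimize import least_squares
for n in("scene","top"):
    P=np.load(f"r_{n}.npy")*1000
    # common-yaw circles of r=7, two ridges: z=68+sqrt(49-(q-c)^2)
    def f(p,full=False):
        a=np.radians(p[0]);q=-np.sin(a)*(P[:,0]-460)+np.cos(a)*P[:,1]
        d=[np.hypot(q-c,P[:,2]-p[3])-7 for c in p[1:3]]
        return np.where(abs(d[0])<abs(d[1]),d[0],d[1])
    r=least_squares(f,[10,-119,-103.,68],loss="soft_l1");p=r.x
    a=np.radians(p[0]);s=np.cos(a)*(P[:,0]-460)+np.sin(a)*P[:,1]; q=-np.sin(a)*(P[:,0]-460)+np.cos(a)*P[:,1]
    print(n,p.round(2),"rms",np.sqrt(np.mean(f(p)**2)).round(2))
    for c in p[1:3]:
        m=abs(q-c)<5; print("  along",np.percentile(s[m],[1,99]).round(1))
    u=np.array([np.cos(a),np.sin(a)]);w=np.array([-np.sin(a),np.cos(a)])
    for k in([440.0,-127.7],[438.5,-123.3],[439,-125]):
        k=np.array(k)-[460,0]; print("  knob",(k@u).round(1),(k@w).round(1))
E
```

```text
scene [  13.98 -117.93 -102.     68.74] rms 1.06
  along [-60.7  14.6]
  along [-62.4  15.9]
  knob -50.3 -119.1
  knob -50.7 -114.5
  knob -50.6 -116.2
top [  14.81 -118.72 -103.19   67.78] rms 1.18
  along [-64.3  10.1]
  along [-65.9  12. ]
  knob -52.0 -118.3
  knob -52.3 -113.7
  knob -52.2 -115.5
```

```bash
cat >> h.py <<'E'
from scipy.spatial.transform import Rotation as Ro
def go(x,y,z,yaw,roll=180):
    o=ctrl.get_obs(); R=Ro.from_euler("xyz",o["orientation"],degrees=True)
    T=Ro.from_euler("xyz",[roll,0,yaw],degrees=True)
    print("t",o["clock"],"tool",(o["tool_pos"]*1000).round(1),o["orientation"].round(2),"F",o["force"].round(2),"open",(o["opening"]*1000).round(1),o["gripper_force"].round(1))
    print("d",R.inv().apply(np.array([x,y,z])-o["tool_pos"]*1000).round(1),"rot",((R.inv()*T).as_rotvec(degrees=True)/5).round(2))
E
python3 -c "
from h import *
go(440,-127,160,-165.6)"
```

```text
Traceback (most recent call last):
  File "h.py", line 24, in go
    print("t",o["clock"],"tool",(o["tool_pos"]*1000).round(1),o["orientation"].round(2),"F",o["force"].round(2),"open",(o["opening"]*1000).round(1),o["gripper_force"].round(1))
                                                                                                                       ^^^^^^^^^^^^^^^^^^^^^^^^^
AttributeError: 'float' object has no attribute 'round'
```

```bash
sed -i 's/(o\["opening"\]\*1000).round(1),o\["gripper_force"\].round(1)/round(o["opening"]*1000,1),round(float(o["gripper_force"]),1)/' h.py
python3 -c "
from h import *
go(440,-127,160,-165.6)"
```

```text
t 0.1 tool [ 284.7 -611.5  186. ] [ 1.7992e+02 -1.0000e-02 -1.5503e+02] F [ 0.18 -0.02  0.01] open 87.9 0.0
d [-345.3  373.6   26.5] rot [ 0.02 -0.    2.11]
```

>>> arm_command --steps '[{"translation": [-173, 187, 13], "rotation": [0, 0, 2.1], "claw": 60}, {"translation": [-173, 187, 13], "rotation": [0, 0, 2.1], "claw": 60}, {"translation": [-345, 373, 26], "rotation": [0, 0, 2.1], "claw": 60}, {"translation": [-345, 373, 26], "rotation": [0, 0, 2.1], "claw": 60}, {"translation": [-345, 373, 26], "rotation": [0, 0, 2.1], "claw": 60}]'

```text
clock: 0.6
tool_pos: [0.3612, -0.3723, 0.1737]
orientation: [180.0, -0.0, -165.6]
force: [2.0, 0.7, 0.5]
opening: 0.0609
gripper_force: 0.0
```

```bash
python3 -c "
from h import *
go(440,-127,150,-165.6)"
```

```text
t 0.6 tool [ 361.2 -372.3  173.7] [ 1.7998e+02 -1.0000e-02 -1.6555e+02] F [2.01 0.7  0.49] open 60.9 0.0
d [-137.5  217.8   23.7] rot [ 0.   -0.    0.01]
```

>>> arm_command --steps '[{"translation": [-137, 217, 23], "rotation": [0, 0, 0], "claw": 60}, {"translation": [-137, 217, 23], "rotation": [0, 0, 0], "claw": 60}, {"translation": [-137, 217, 23], "rotation": [0, 0, 0], "claw": 60}, {"translation": [-137, 217, 23], "rotation": [0, 0, 0], "claw": 60}, {"translation": [-137, 217, 23], "rotation": [0, 0, 0], "claw": 60}]'

```text
clock: 1.1
tool_pos: [0.4374, -0.1351, 0.1517]
orientation: [180.0, 0.0, -165.5]
force: [1.2, -0.3, -0.3]
opening: 0.0603
gripper_force: 0.0
```

>>> arm_command --steps '[{"translation": [0, 0, 0], "rotation": [0, 0, 0], "claw": 45}, {"translation": [0, 0, 0], "rotation": [0, 0, 0], "claw": 45}, {"translation": [0, 0, 0], "rotation": [0, 0, 0], "claw": 45}]'

```text
clock: 1.4
tool_pos: [0.437, -0.1375, 0.1517]
orientation: [180.0, -0.0, -165.5]
force: [-0.3, 0.1, 0.1]
opening: 0.0462
gripper_force: 0.0
```

```bash
python3 - <<'E'
from h import *
go(440,-127,82,-165.6)
W=np.zeros((480,800,3),np.uint8)
for i,(n,x,y) in enumerate((("scene",290,240),("top",220,230))):
    I,D=ctrl.snapshot(n); np.savez(f"{n}1.npz",I=I,D=D)
    W[:,i*400:i*400+400]=cv2.resize(I[y:y+120,x:x+100,::-1],(400,480),interpolation=cv2.INTER_NEAREST)
    print(n,px(n,[.440,-.127,.106]),px(n,ctrl.get_obs()["tool_pos"]))
cv2.imwrite("pics/k1.png",W)
E
```

```text
t 1.4 tool [ 437.  -137.5  151.7] [ 1.8000e+02 -2.0000e-02 -1.6554e+02] F [-0.28  0.09  0.09] open 46.2 0.0
d [-5.5  9.4 69.7] rot [ 0.   -0.    0.01]
scene (np.float64(351.1964013542785), np.float64(297.801562463476)) (np.float64(358.6496116502743), np.float64(267.2371506411011))
top (np.float64(271.63439802192363), np.float64(310.7380786013811)) (np.float64(275.4089534049003), np.float64(313.9257969497342))
```

View pics/k1.png

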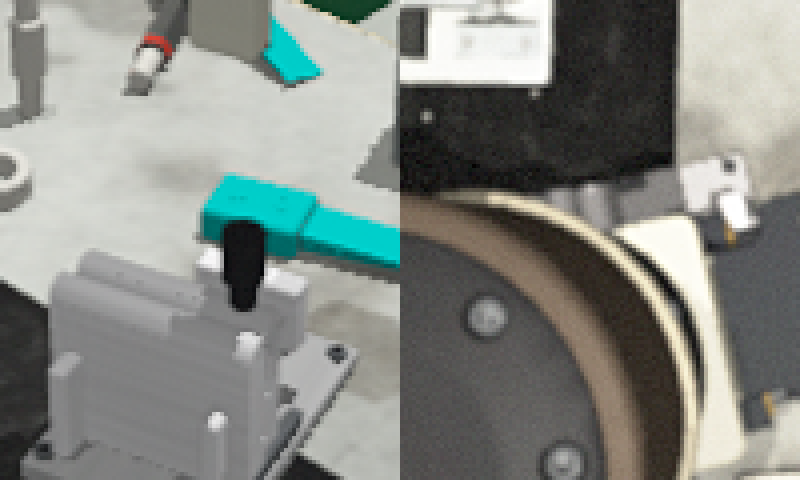

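```bash
python3 - <<'E'
from h import *
W=np.zeros((600,800,3),np.uint8)
for i,k in enumerate("01"):
    I=np.load(f"scene{k}.npz")["I"]; W[:600,i*400:i*400+400]=cv2.resize(I[150:390,280:440,::-1],(400,600))
cv2.imwrite("pics/cmp.png",W)
E
```

```text
(no output)
```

View pics/cmp.png

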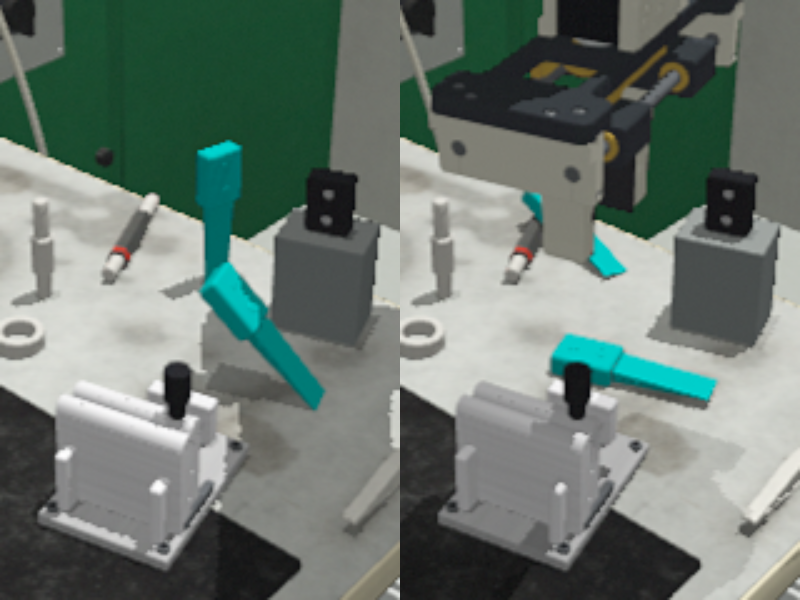

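The two turquoise decoys, which had been standing or leaning at the start, now lie on the bench: one behind the fingers at crop (615,265) and one at (630,370). The gauge, knob, stand and bystanders are where they were. I'll move over the knob and descend.

>>> arm_command --steps '[{"translation": [-5.5, 9.5, 0], "rotation": [0, 0, 0], "claw": 45}, {"translation": [-5.5, 9.5, 35], "rotation": [0, 0, 0], "claw": 45}, {"translation": [-5.5, 9.5, 69], "rotation": [0, 0, 0], "claw": 45}, {"translation": [-5.5, 9.5, 69], "rotation": [0, 0, 0], "claw": 45}, {"translation": [-5.5, 9.5, 69], "rotation": [0, 0, 0], "claw": 45}]'

```text
clock: 2.0
tool_pos: [0.4402, -0.1271, 0.0832]
orientation: [-180.0, -0.1, -165.6]
force: [0.7, -0.4, 0.1]
opening: 0.0449
gripper_force: 0.0
```

```bash
python3 - <<'E'
from h import *
go(440,-127,82,-165.6)
I,D=ctrl.snapshot("scene")
cv2.imwrite("pics/k2.png",cv2.resize(I[210:370,290:410,::-1],(450,600)))
E
```

```text
t 2.0 tool [ 440.2 -127.1   83.2] [-1.7998e+02 -8.0000e-02 -1.6557e+02] F [ 0.68 -0.37  0.1 ] open 44.9 0.0
d [0.2 0.1 1.2] rot [-0.   -0.02  0.01]
```

View pics/k2.png

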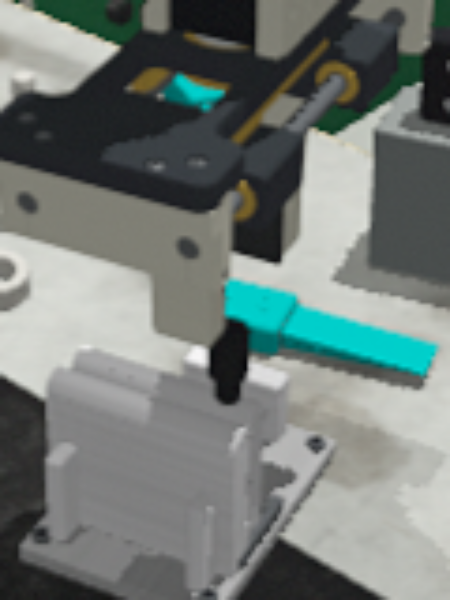

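```bash
python3 - <<'E'
from h import *
for P in([.432,-.096,.083],[.448,-.158,.083],[.440,-.127,.083],[.440,-.127,.106],[.432,-.096,.15],[.448,-.158,.15]):
    u,v=px("scene",P);print(P,"crop",(u-290)*3.75,(v-210)*3.75)
E
```

```text
[0.432, -0.096, 0.083] crop 190.1133509545842 428.85243036827785
[0.448, -0.158, 0.083] crop 264.91419182193476 333.5387153202199
[0.44, -0.127, 0.083] crop 228.74454532253787 379.62727983176217
[0.44, -0.127, 0.106] crop 229.48650507854444 329.255859238035
[0.432, -0.096, 0.15] crop 190.48996784526878 274.51678544263046
[0.448, -0.158, 0.15] crop 268.7588814899915 185.04532358521294
```

```bash
python3 - <<'E'
from h import *
I,D=ctrl.snapshot("scene"); C=cloud("scene",D); np.savez("scene2.npz",I=I,D=D)
cv2.imwrite("pics/k3.png",cv2.resize(I[210:370,290:410,::-1],(450,600)))
go(440,-127,82,-165.6)
for cx,cy in((190,330),(190,300),(190,400),(190,350),(190,420),(225,330),(230,360),(190,240)):
    u,v=int(290+cx/3.75),int(210+cy/3.75); print(cx,cy,C[v,u].round(4),I[v,u])
E
```

```text
t 2.1 tool [ 441.5 -126.8   84.4] [-1.7996e+02  1.2000e-01 -1.6555e+02] F [-0.4   0.09 -0.06] open 44.8 0.0
d [1.6 0.2 2.4] rot [-0.01  0.02  0.01]
190 330 [ 0.4284 -0.0904  0.1315] [129 128 118]
190 300 [ 0.4288 -0.0908  0.1437] [125 126 115]
190 400 [ 0.4531 -0.1189  0.0725] [129 129 130]
190 350 [ 0.5034 -0.1767  0.0377] [195 196 191]
190 420 [ 0.4427 -0.1069  0.0747] [128 130 129]
225 330 [ 0.4411 -0.1258  0.1058] [20 22 23]
230 360 [ 0.4357 -0.1216  0.0973] [24 25 22]
190 240 [ 0.3927 -0.0492  0.205 ] [57 59 60]
```

View pics/k3.png

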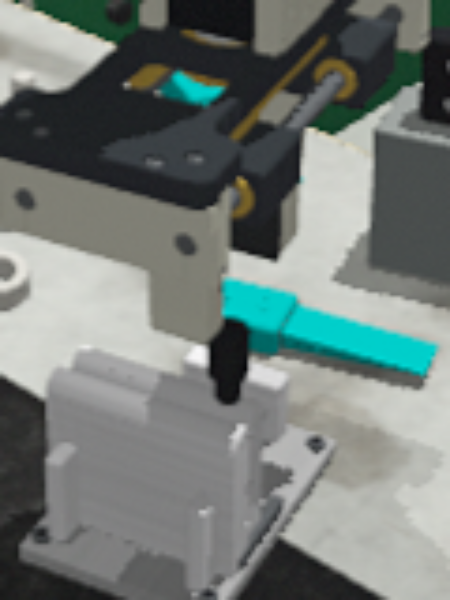

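```bash
python3 - <<'E'
from h import *
A=np.load("scene2.npz");C=cloud("scene",A["D"])
a=np.radians(14.4);u=np.array([np.cos(a),np.sin(a)]);w=np.array([-np.sin(a),np.cos(a)]);T=np.array([.441,-.127])
m=(C[...,2]>.115)&(C[...,2]<.26)&(np.hypot(C[...,0]-.44,C[...,1]+.127)<.15);m[:, :150]=0
d=(C[...,:2]-T);s=d@u*1000;q=d@w*1000;z=C[...,2]*1000
for lo in range(112,260,8):
    k=m&(z>=lo)&(z<lo+8)
    if k.sum()>5: print(lo,k.sum(),"s",np.percentile(s[k],[2,50,98]).round(),"q",np.percentile(q[k],[2,20,50,80,98]).round(),A["I"][k].mean(0).round())
E
```

```text
120 38 s [-8.  1. 11.] q [-28. -23. -22.  36.  38.] [76. 77. 73.]
128 177 s [-9. -2. 13.] q [-33. -23.  28.  39.  40.] [90. 91. 84.]
136 150 s [-10.  -4.  13.] q [-35. -22.  37.  39.  40.] [106. 106.  98.]
144 104 s [-10.  -4.  11.] q [-38. -23.  39.  40.  41.] [119. 118. 109.]
152 12 s [-8.  1. 11.] q [40. 40. 40. 41. 42.] [128. 127. 117.]
176 11 s [-6. -2.  1.] q [-28. -27. -26. -25. -25.] [126. 125. 114.]
184 84 s [-35.  -5.  34.] q [-80. -26.  87.  88.  89.] [129. 128. 118.]
192 521 s [-37. -16.  37.] q [-82. -26.  88.  89.  90.] [106. 105.  97.]
200 774 s [-37. -25.  36.] q [-81. -26.  59.  89.  90.] [98. 97. 89.]
208 922 s [-37. -27.  31.] q [-81. -43.  30.  58.  95.] [75. 77. 73.]
216 540 s [-38. -12.  37.] q [-87.  17.  94.  95.  96.] [107. 104.  88.]
224 988 s [-37. -14.  34.] q [-75.   3.  44.  96.  98.] [35. 37. 40.]
232 1840 s [-36.  -8.  36.] q [-91.  13.  68.  87.  97.] [54. 58. 59.]
240 342 s [-25. -13.  23.] q [-47. -13.  14.  16.  18.] [83. 84. 78.]
248 317 s [-25. -11.  21.] q [-46.  -5.  14.  16.  18.] [78. 78. 73.]
256 203 s [-24. -19.  21.] q [-45.  -8.  13.  15.  18.] [84. 84. 78.]
```

```bash
python3 - <<'E'
from h import *
a=np.radians(14.4);u=np.array([np.cos(a),np.sin(a)]);w=np.array([-np.sin(a),np.cos(a)])
I,D=ctrl.snapshot("scene"); np.savez("scene3.npz",I=I,D=D)
go(440,-127,82,-165.6)
for f,T in(("scene1",[.437,-.1375]),("scene3",[.441,-.127])):
    C=cloud("scene",np.load(f+".npz")["D"]);d=C[...,:2]-np.array(T);s=d@u*1000;q=d@w*1000;z=C[...,2]*1000
    k=(abs(s)<15)&(q>25)&(q<50)&(z>95)&(z<240)
    n=(abs(s)<40)&(q>55)&(q<100)&(z>95)&(z<240)
    v=np.nonzero(k);print(f,"finger z",np.percentile(z[k],[0.5,3,50]).round(1),"rows",v[0].max(),"body",np.percentile(z[n],[.5,3,50]).round(1), "q body max",np.percentile(q[n],98).round(1))
    b=(abs(C[...,0]-.4)<.02)&(abs(C[...,1]+.05)<.2)&(z<20);print(" bench z",np.median(z[b]) if b.any() else None)
E
```

```text
t 2.15 tool [ 441.7 -126.6   84.5] [-1.7996e+02  1.5000e-01 -1.6554e+02] F [0.75 0.18 0.2 ] open 45.0 0.0
d [1.7 0.1 2.5] rot [-0.01  0.03  0.01]Traceback (most recent call last):
  File "<stdin>", line 9, in <module>
    return _quantile_unchecked(
        a, q, axis, out, overwrite_input, method, keepdims, weights)
    return _ureduce(a,
                    func=_quantile_ureduce_func,
    ...<5 lines>...
                    overwrite_input=overwrite_input,
                    method=method)
    r = func(a, **kwargs)
    result = _quantile(arr,
                       quantiles=q,
    ...<2 lines>...
                       out=out,
                       weights=wgt)
    slices_having_nans = np.isnan(arr[-1, ...])
                                  ~~~^^^^^^^^^
IndexError: index -1 is out of bounds for axis 0 with size 0
```

```bash
python3 - <<'E'
from h import *
a=np.radians(14.4);u=np.array([np.cos(a),np.sin(a)]);w=np.array([-np.sin(a),np.cos(a)])
for f in("scene1","scene2","scene3"):
    C=cloud("scene",np.load(f+".npz")["D"])
    for v0 in ((240,248) if f=="scene1" else (285,296)): 
        r=C[v0,335:352]; print(f,v0,[tuple((p*1000).round().astype(int)) for p in r[::3]])
E
```

```text
scene1 240 [(np.int64(668), np.int64(-351), np.int64(12)), (np.int64(437), np.int64(-97), np.int64(211)), (np.int64(433), np.int64(-98), np.int64(213)), (np.int64(429), np.int64(-98), np.int64(214)), (np.int64(425), np.int64(-99), np.int64(215)), (np.int64(420), np.int64(-99), np.int64(217))]
scene1 248 [(np.int64(664), np.int64(-346), np.int64(-2)), (np.int64(438), np.int64(-98), np.int64(199)), (np.int64(434), np.int64(-99), np.int64(200)), (np.int64(429), np.int64(-98), np.int64(203)), (np.int64(425), np.int64(-100), np.int64(203)), (np.int64(423), np.int64(-102), np.int64(203))]
scene2 285 [(np.int64(435), np.int64(-88), np.int64(150)), (np.int64(431), np.int64(-89), np.int64(152)), (np.int64(391), np.int64(-49), np.int64(191)), (np.int64(386), np.int64(-48), np.int64(194)), (np.int64(384), np.int64(-51), np.int64(193)), (np.int64(545), np.int64(-250), np.int64(14))]
scene2 296 [(np.int64(435), np.int64(-89), np.int64(132)), (np.int64(432), np.int64(-90), np.int64(133)), (np.int64(428), np.int64(-92), np.int64(134)), (np.int64(423), np.int64(-92), np.int64(137)), (np.int64(425), np.int64(-100), np.int64(131)), (np.int64(443), np.int64(-128), np.int64(107))]
scene3 285 [(np.int64(433), np.int64(-86), np.int64(152)), (np.int64(430), np.int64(-88), np.int64(152)), (np.int64(391), np.int64(-48), np.int64(191)), (np.int64(386), np.int64(-49), np.int64(193)), (np.int64(383), np.int64(-50), np.int64(194)), (np.int64(545), np.int64(-250), np.int64(14))]
scene3 296 [(np.int64(435), np.int64(-89), np.int64(132)), (np.int64(431), np.int64(-89), np.int64(134)), (np.int64(426), np.int64(-90), np.int64(136)), (np.int64(423), np.int64(-92), np.int64(137)), (np.int64(424), np.int64(-99), np.int64(132)), (np.int64(442), np.int64(-127), np.int64(108))]
```

The depth shows the finger tips about 38 mm higher than the reported TCP: body bottom at about 0.187 and tips at about 0.123, against a reported 0.0845. In xy they agree to about 1 mm. I'll treat true z as reported + 38 mm, go down in part, and check again.

>>> arm_command --steps '[{"translation": [1, 0, 10], "rotation": [0, 0, 0], "claw": 45}, {"translation": [1, 0, 20], "rotation": [0, 0, 0], "claw": 45}, {"translation": [1, 0, 27], "rotation": [0, 0, 0], "claw": 45}, {"translation": [1, 0, 27], "rotation": [0, 0, 0], "claw": 45}]'

```text
clock: 2.55
tool_pos: [0.4383, -0.1268, 0.0545]
orientation: [180.0, -0.1, -165.5]
force: [0.1, 1.1, 0.5]
opening: 0.045
gripper_force: 0.0
```

```bash
python3 - <<'E'
from h import *
I,D=ctrl.snapshot("scene"); C=cloud("scene",D)
cv2.imwrite("pics/k4.png",cv2.resize(I[210:370,290:410,::-1],(450,600)))
go(440,-127,44,-165.6)
a=np.radians(14.4);u=np.array([np.cos(a),np.sin(a)]);w=np.array([-np.sin(a),np.cos(a)])
d=C[...,:2]-ctrl.get_obs()["tool_pos"][:2];s=d@u*1000;q=d@w*1000;z=C[...,2]*1000
k=(abs(s)<16)&(q>30)&(q<50)&(z>80)&(z<150); print("finger",np.percentile(z[k],[.5,2,5,50]).round(1),np.percentile(s[k],[2,98]).round(1),np.percentile(q[k],[2,98]).round(1))
n=(abs(s)<40)&(q>60)&(q<100)&(z>95)&(z<240);print("body",np.percentile(z[n],[.5,2,5]).round(1))
E
```

```text
t 2.6 tool [ 438.8 -126.9   55.1] [ 1.7999e+02 -1.0000e-01 -1.6553e+02] F [ 0.89  0.54 -0.57] open 45.3 0.0
d [-1.2 -0.5 11.1] rot [ 0.   -0.02  0.01]
finger [ 97.6  98.   99.5 108.7] [-10.2  12. ] [31.7 40.3]
body [161.8 163.  164.8]
```

View pics/k4.png

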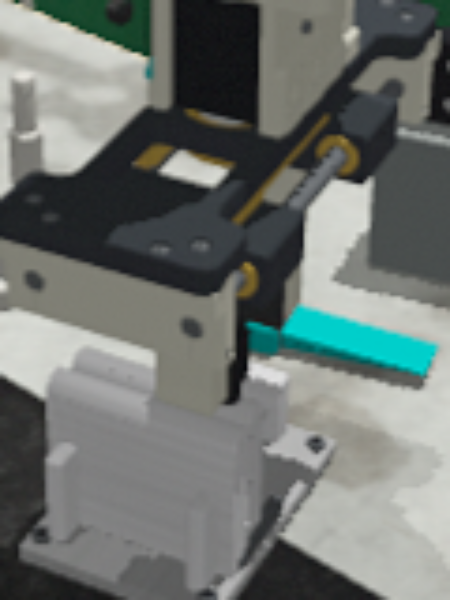

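The tips are now at about 97 mm, body bottom at 162 mm, while the reported value is 55. So the offset is +42 mm, and the knob sits between the fingers at crop (235,370). I'll lower 14 mm and close.

>>> arm_command --steps '[{"translation": [0, 0, 7], "rotation": [0, 0, 0], "claw": 45}, {"translation": [0, 0, 14], "rotation": [0, 0, 0], "claw": 45}, {"translation": [0, 0, 14], "rotation": [0, 0, 0], "claw": 45}, {"translation": [0, 0, 14], "rotation": [0, 0, 0], "claw": 45}]'

```text
clock: 3.0
tool_pos: [0.4391, -0.1268, 0.0415]
orientation: [180.0, -0.0, -165.5]
force: [0.2, 0.8, -0.5]
opening: 0.045
gripper_force: 0.0
```

>>> arm_command --steps '[{"translation": [0, 0, 0], "rotation": [0, 0, 0], "claw": 30}, {"translation": [0, 0, 0], "rotation": [0, 0, 0], "claw": 22}, {"translation": [0, 0, 0], "rotation": [0, 0, 0], "claw": 12}, {"translation": [0, 0, 0], "rotation": [0, 0, 0], "claw": 12}, {"translation": [0, 0, 0], "rotation": [0, 0, 0], "claw": 12}]'

```text
clock: 3.5
tool_pos: [0.4394, -0.1267, 0.0419]
orientation: [-180.0, 0.0, -165.5]
force: [0.1, -0.4, 0.7]
opening: 0.0148
gripper_force: 30.0
```

```bash
python3 - <<'E'
from h import *
go(440,-127,40,-165.6)
E
```

```text
t 3.5 tool [ 439.4 -126.7   41.9] [-1.8000e+02  2.0000e-02 -1.6553e+02] F [ 0.15 -0.38  0.68] open 14.8 30.0
d [-0.5 -0.4  1.9] rot [-0.    0.    0.01]
```

>>> arm_command --steps '[{"translation": [0, -1, 0], "rotation": [0, 0, 0], "claw": 12}, {"translation": [0, -2, 0], "rotation": [0, 0, 0], "claw": 12}, {"translation": [0, -3, 0], "rotation": [0, 0, 0], "claw": 12}, {"translation": [0, -3, 0], "rotation": [0, 0, 0], "claw": 12}, {"translation": [0, -3, 0], "rotation": [0, 0, 0], "claw": 12}]'

```text
clock: 4.0
tool_pos: [0.4402, -0.1298, 0.0419]
orientation: [-180.0, 0.0, -165.5]
force: [-0.6, 0.1, 3.0]
opening: 0.015
gripper_force: 30.0
```

>>> arm_command --steps '[{"translation": [0, -1, 0], "rotation": [0, 0, 0], "claw": 12}, {"translation": [0, -1, 0], "rotation": [0, 0, 0], "claw": 12}, {"translation": [0, -1, 0], "rotation": [0, 0, 0], "claw": 12}]'

```text
clock: 4.3
tool_pos: [0.4404, -0.1307, 0.0419]
orientation: [-180.0, 0.0, -165.5]
force: [-0.7, -0.7, 4.5]
opening: 0.0151
gripper_force: 30.0
```

>>> arm_command --steps '[{"translation": [0, -1, 0], "rotation": [0, 0, 0], "claw": 12}, {"translation": [0, -1, 0], "rotation": [0, 0, 0], "claw": 12}, {"translation": [0, -1, 0], "rotation": [0, 0, 0], "claw": 12}]'

```text
clock: 4.6
tool_pos: [0.4407, -0.1317, 0.0419]
orientation: [-180.0, 0.0, -165.5]
force: [-1.2, -0.0, 4.4]
opening: 0.0148
gripper_force: 30.0
```

>>> arm_command --steps '[{"translation": [0, -1, 0], "rotation": [0, 0, 0], "claw": 12}, {"translation": [0, -1, 0], "rotation": [0, 0, 0], "claw": 12}, {"translation": [0, -1, 0], "rotation": [0, 0, 0], "claw": 12}]'

```text
clock: 4.9
tool_pos: [0.4408, -0.1325, 0.0418]
orientation: [180.0, 0.0, -165.5]
force: [-1.7, 1.6, 6.2]
opening: 0.015
gripper_force: 30.0
```

```bash
python3 - <<'E'
from h import *
go(440,-127,40,-165.6)
I,D=ctrl.snapshot("scene"); C=cloud("scene",D); np.savez("scene4.npz",I=I,D=D)
cv2.imwrite("pics/k5.png",cv2.resize(I[285:385,290:390,::-1],(600,600),interpolation=cv2.INTER_CUBIC))
E
```

```text
t 4.9 tool [ 440.8 -132.5   41.8] [ 1.7999e+02  1.0000e-02 -1.6553e+02] F [-1.67  1.6   6.16] open 15.0 30.0
d [-0.6  5.5  1.8] rot [0.   0.   0.01]
```

View pics/k5.png

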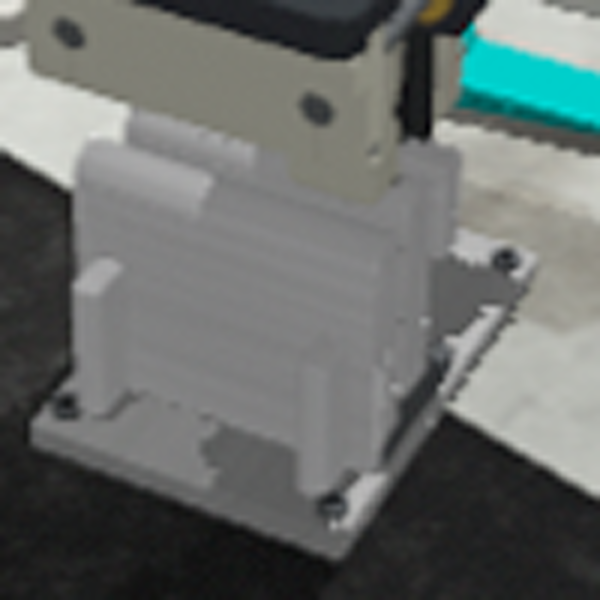

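The view shows the fingers at (355,150) holding the knob, and the gap behind the jaw is now open near (180,145). The force along gauge y has begun to rise, to about 2 N, so I'll press slightly more and hold.

>>> arm_command --steps '[{"translation": [0, -0.7, 0], "rotation": [0, 0, 0], "claw": 12}, {"translation": [0, -0.7, 0], "rotation": [0, 0, 0], "claw": 12}, {"translation": [0, -0.7, 0], "rotation": [0, 0, 0], "claw": 12}, {"translation": [0, -0.7, 0], "rotation": [0, 0, 0], "claw": 12}]'

```text
clock: 5.35
tool_pos: [0.441, -0.1329, 0.0419]
orientation: [180.0, 0.0, -165.5]
force: [-2.4, 4.4, 7.1]
opening: 0.0152
gripper_force: 30.0
```

>>> arm_command --steps '[{"translation": [0, -0.6, 0], "rotation": [0, 0, 0], "claw": 12}, {"translation": [0, -0.6, 0], "rotation": [0, 0, 0], "claw": 12}, {"translation": [0, -0.6, 0], "rotation": [0, 0, 0], "claw": 12}, {"translation": [0, -0.6, 0], "rotation": [0, 0, 0], "claw": 12}]'

```text
clock: 5.75
tool_pos: [0.4411, -0.1333, 0.0419]
orientation: [180.0, 0.0, -165.5]
force: [-2.6, 5.2, 6.8]
opening: 0.0149
gripper_force: 30.0
```

>>> arm_command --steps '[{"translation": [0, 0, 0], "rotation": [0, 0, 0], "claw": 12}, {"translation": [0, 0, 0], "rotation": [0, 0, 0], "claw": 12}, {"translation": [0, 0, 0], "rotation": [0, 0, 0], "claw": 12}, {"translation": [0, 0, 0], "rotation": [0, 0, 0], "claw": 12}, {"translation": [0, 0, 0], "rotation": [0, 0, 0], "claw": 12}]'

```text
clock: 6.25
tool_pos: [0.4411, -0.1333, 0.0419]
orientation: [180.0, 0.0, -165.5]
force: [-3.3, 6.0, 7.4]
opening: 0.0154
gripper_force: 30.0
```

>>> arm_command --steps '[{"translation": [0, 0, 0], "rotation": [0, 0, 0], "claw": 12}, {"translation": [0, 0, 0], "rotation": [0, 0, 0], "claw": 12}, {"translation": [0, 0, 0], "rotation": [0, 0, 0], "claw": 12}, {"translation": [0, 0, 0], "rotation": [0, 0, 0], "claw": 12}, {"translation": [0, 0, 0], "rotation": [0, 0, 0], "claw": 12}]'

```text
clock: 6.75
tool_pos: [0.4411, -0.1333, 0.0419]
orientation: [180.0, 0.0, -165.5]
force: [-2.0, 5.4, 7.5]
opening: 0.0149
gripper_force: 30.0
```

>>> arm_command --steps '[{"translation": [0, 0, 0], "rotation": [0, 0, 0], "claw": 12}, {"translation": [0, 0, 0], "rotation": [0, 0, 0], "claw": 12}, {"translation": [0, 0, 0], "rotation": [0, 0, 0], "claw": 12}, {"translation": [0, 0, 0], "rotation": [0, 0, 0], "claw": 12}, {"translation": [0, 0, 0], "rotation": [0, 0, 0], "claw": 12}]'

```text
clock: 7.25
tool_pos: [0.441, -0.1333, 0.0418]
orientation: [180.0, 0.0, -165.5]
force: [-3.3, 4.9, 6.6]
opening: 0.0148
gripper_force: 30.0
```

>>> arm_command --steps '[{"translation": [0, 0, 0], "rotation": [0, 0, 0], "claw": 30}, {"translation": [0, 0, 0], "rotation": [0, 0, 0], "claw": 45}, {"translation": [0, 0, 0], "rotation": [0, 0, 0], "claw": 45}, {"translation": [0, 0, 0], "rotation": [0, 0, 0], "claw": 45}, {"translation": [0, 0, 0], "rotation": [0, 0, 0], "claw": 45}]'

```text
clock: 7.75
tool_pos: [0.4411, -0.1339, 0.0416]
orientation: [180.0, -0.0, -165.5]
force: [0.4, -0.0, 0.4]
opening: 0.0441
gripper_force: 0.0
```

>>> arm_command --steps '[{"translation": [0, 0, -40], "rotation": [0, 0, 0], "claw": 45}, {"translation": [0, 0, -80], "rotation": [0, 0, 0], "claw": 45}, {"translation": [0, 0, -80], "rotation": [0, 0, 0], "claw": 45}, {"translation": [0, 0, -80], "rotation": [0, 0, 0], "claw": 45}]'

```text
clock: 8.15
tool_pos: [0.4417, -0.1337, 0.1226]
orientation: [-180.0, 0.1, -165.5]
force: [-0.3, -0.3, -1.4]
opening: 0.0455
gripper_force: 0.0
```

```bash
python3 - <<'E'
from h import *
go(493,-353,115,-163.5)
E
```

```text
t 8.15 tool [ 441.7 -133.7  122.6] [-1.7999e+02  1.4000e-01 -1.6554e+02] F [-0.28 -0.34 -1.37] open 45.5 0.0
d [   5.1 -225.1    7.6] rot [-0.    0.03 -0.41]
```

>>> arm_command --steps '[{"translation": [5, -225, 5], "rotation": [0, 0, -0.4], "claw": 50}, {"translation": [5, -225, 5], "rotation": [0, 0, -0.4], "claw": 50}, {"translation": [5, -225, 5], "rotation": [0, 0, -0.4], "claw": 50}, {"translation": [5, -225, 5], "rotation": [0, 0, -0.4], "claw": 50}, {"translation": [5, -225, 5], "rotation": [0, 0, -0.4], "claw": 50}]'

```text
clock: 8.65
tool_pos: [0.4918, -0.356, 0.1144]
orientation: [179.9, -0.2, -163.6]
force: [-0.0, 0.6, -1.0]
opening: 0.05
gripper_force: 0.0
```

>>> arm_command --steps '[{"translation": [0, 0, 0], "rotation": [0, 0, 0], "claw": 50}, {"translation": [0, 0, 0], "rotation": [0, 0, 0], "claw": 50}]'

```text
clock: 8.85
tool_pos: [0.4912, -0.3531, 0.1147]
orientation: [179.9, -0.2, -163.6]
force: [0.5, 1.1, -0.4]
opening: 0.0499
gripper_force: 0.0
```

```bash
python3 - <<'E'
from h import *
go(493,-353,39,-163.5)
I,D=ctrl.snapshot("scene"); np.savez("scene5.npz",I=I,D=D)
C=cloud("scene",D);a=np.radians(16.5);u=np.array([np.cos(a),np.sin(a)]);w=np.array([-np.sin(a),np.cos(a)])
d=C[...,:2]-ctrl.get_obs()["tool_pos"][:2];s=d@u*1000;q=d@w*1000;z=C[...,2]*1000
k=(abs(s)<16)&(q>30)&(q<52)&(z>130)&(z<220); print("finger",np.percentile(z[k],[.5,2,5,50]).round(1),np.percentile(s[k],[2,98]).round(1),np.percentile(q[k],[2,98]).round(1))
# gauge jaw now
P=C[(C[...,2]>.0715)&(C[...,2]<.08)&(abs(C[...,0]-.462)<.05)&(abs(C[...,1]+.112)<.04)&(I.max(2)>60)]*1000
from scipy.optimize import least_squares
def f(p):
    a=np.radians(p[0]);q=-np.sin(a)*(P[:,0]-460)+np.cos(a)*P[:,1]
    e=[np.hypot(q-c,P[:,2]-p[3])-7 for c in p[1:3]]
    return np.where(abs(e[0])<abs(e[1]),e[0],e[1])
print(least_squares(f,[14,-123,-102.,68],loss="soft_l1").x.round(2))
E
```

```text
t 8.85 tool [ 491.2 -353.1  114.7] [ 1.7987e+02 -1.5000e-01 -1.6364e+02] F [ 0.46  1.09 -0.36] open 49.9 0.0
d [-1.9 -0.6 75.6] rot [ 0.03 -0.03 -0.03]
finger [156.8 158.3 159.9 179.3] [-9.8 12. ] [31.5 46.1]
[  13.84 -122.4  -102.27   68.71]
```

Gap now measures 6.1 mm (jaw travel about 5 mm). The tips are 42 mm above the reported value again. I'll descend on the handle.

>>> arm_command --steps '[{"translation": [-2, 0, 30], "rotation": [0, 0, 0], "claw": 50}, {"translation": [-2, 0, 60], "rotation": [0, 0, 0], "claw": 50}, {"translation": [-2, 0, 76], "rotation": [0, 0, 0], "claw": 50}, {"translation": [-2, 0, 76], "rotation": [0, 0, 0], "claw": 50}, {"translation": [-2, 0, 76], "rotation": [0, 0, 0], "claw": 50}]'

```text
clock: 9.4
tool_pos: [0.4946, -0.3517, 0.0413]
orientation: [-180.0, -0.0, -163.4]
force: [-0.1, -0.6, 1.8]
opening: 0.0498
gripper_force: 0.0
```

>>> arm_command --steps '[{"translation": [0, 0, 0], "rotation": [0, 0, 0], "claw": 35}, {"translation": [0, 0, 0], "rotation": [0, 0, 0], "claw": 24}, {"translation": [0, 0, 0], "rotation": [0, 0, 0], "claw": 12}, {"translation": [0, 0, 0], "rotation": [0, 0, 0], "claw": 12}, {"translation": [0, 0, 0], "rotation": [0, 0, 0], "claw": 12}]'

```text
clock: 9.9
tool_pos: [0.4946, -0.3526, 0.0411]
orientation: [-180.0, 0.0, -163.5]
force: [0.5, -2.6, -0.6]
opening: 0.0158
gripper_force: 7.1
```

```bash
python3 - <<'E'
from h import *
go(493,-353,39,-163.5)
E
```

```text
t 9.9 tool [ 494.6 -352.6   41.1] [-1.7998e+02  2.0000e-02 -1.6353e+02] F [ 0.53 -2.57 -0.62] open 15.8 7.1
d [1.6 0.  2.1] rot [-0.    0.   -0.01]
```

>>> arm_command --steps '[{"translation": [0, 0, 0], "rotation": [0, 0, 0], "claw": 10}, {"translation": [0, 0, 0], "rotation": [0, 0, 0], "claw": 10}, {"translation": [0, 0, 0], "rotation": [0, 0, 0], "claw": 10}]'

```text
clock: 10.2
tool_pos: [0.4946, -0.3526, 0.041]
orientation: [-180.0, 0.0, -163.5]
force: [-1.5, -0.2, 2.8]
opening: 0.0157
gripper_force: 30.0
```

>>> arm_command --steps '[{"translation": [0, 0, -15], "rotation": [0, 0, 0], "claw": 10}, {"translation": [0, 0, -30], "rotation": [0, 0, 0], "claw": 10}, {"translation": [0, 0, -50], "rotation": [0, 0, 0], "claw": 10}, {"translation": [0, 0, -75], "rotation": [0, 0, 0], "claw": 10}, {"translation": [0, 0, -100], "rotation": [0, 0, 0], "claw": 10}]'

```text
clock: 10.7
tool_pos: [0.4939, -0.352, 0.1409]
orientation: [179.9, -0.1, -163.5]
force: [0.1, -0.8, -1.3]
opening: 0.0158
gripper_force: 30.0
```

>>> arm_command --steps '[{"translation": [0, 0, -5], "rotation": [0, 0, 0], "claw": 10}, {"translation": [0, 0, -5], "rotation": [0, 0, 0], "claw": 10}, {"translation": [0, 0, -5], "rotation": [0, 0, 0], "claw": 10}]'

```text
clock: 11.0
tool_pos: [0.4937, -0.3519, 0.1445]
orientation: [179.9, -0.1, -163.5]
force: [-0.0, 0.0, -1.4]
opening: 0.0155
gripper_force: 30.0
```

```bash
python3 - <<'E'
from h import *
go(477,-112,145,-165.6)
I,D=ctrl.snapshot("scene"); np.savez("scene6.npz",I=I,D=D)
C=cloud("scene",D);a=np.radians(16.5);u=np.array([np.cos(a),np.sin(a)]);w=np.array([-np.sin(a),np.cos(a)])
d=C[...,:2]-ctrl.get_obs()["tool_pos"][:2];s=d@u*1000;q=d@w*1000;z=C[...,2]*1000
for lo in range(80,200,8):
    k=(abs(s)<25)&(abs(q)<25)&(z>lo)&(z<lo+8)
    if k.sum()>3: print(lo,k.sum(),np.percentile(s[k],[3,50,97]).round(1),np.percentile(q[k],[3,50,97]).round(1),I[k].mean(0).round())
E
```

```text
t 11.0 tool [ 493.7 -351.9  144.5] [ 1.7991e+02 -6.0000e-02 -1.6355e+02] F [-0.04  0.03 -1.42] open 15.5 30.0
d [-51.9 234.8  -0.3] rot [ 0.02 -0.01  0.41]
112 53 [-9.6  1.5 11.6] [-1.2  1.8  3.9] [97. 98. 97.]
120 51 [-9.4 -0.5 11.8] [-0.3  2.   4.2] [97. 98. 97.]
128 58 [-9.7 -0.1 10.7] [0.2 2.5 4.8] [97. 99. 98.]
136 58 [-9.8  0.4 11.1] [0.2 2.3 5.1] [98. 99. 99.]
144 62 [-9.9  0.9 11.2] [-0.2  2.6  4.8] [98. 99. 98.]
152 62 [-10.   -0.3  11.5] [-1.1  3.2  5.5] [96. 97. 96.]
160 58 [-10.    1.2  11.4] [-1.   3.9  6.2] [96. 97. 96.]
168 63 [-10.1  -0.7  10.9] [1.6 4.2 7.4] [98. 99. 98.]
176 35 [-14.6  -7.4  10.6] [-0.6  6.3  8.6] [57. 57. 57.]
184 72 [-14.9  -7.3  11.4] [ 0.  21.5 24.8] [85. 85. 79.]
192 91 [-15.   -7.   12.6] [-2.1 22.1 24.8] [95. 95. 88.]
```

The blade is lifted and upright. The tip is at about 111 mm, which fits reported z − 33. I'll go over the gap mouth.

>>> arm_command --steps '[{"translation": [-52, 235, 0], "rotation": [0, 0, 0.45], "claw": 10}, {"translation": [-52, 235, 0], "rotation": [0, 0, 0.45], "claw": 10}, {"translation": [-52, 235, 0], "rotation": [0, 0, 0.45], "claw": 10}, {"translation": [-52, 235, 0], "rotation": [0, 0, 0.45], "claw": 10}, {"translation": [-52, 235, 0], "rotation": [0, 0, 0.45], "claw": 10}]'

```text
clock: 11.55
tool_pos: [0.4764, -0.1102, 0.1447]
orientation: [180.0, -0.1, -165.8]
force: [1.2, 0.2, -1.5]
opening: 0.0158
gripper_force: 30.0
```

>>> arm_command --steps '[{"translation": [0, 0, 0], "rotation": [0, 0, 0], "claw": 10}, {"translation": [0, 0, 0], "rotation": [0, 0, 0], "claw": 10}, {"translation": [0, 0, 0], "rotation": [0, 0, 0], "claw": 10}]'

```text
clock: 11.85
tool_pos: [0.4774, -0.1127, 0.1451]
orientation: [180.0, -0.1, -165.8]
force: [0.2, -0.1, -0.7]
opening: 0.0155
gripper_force: 30.0
```

```bash
python3 - <<'E'
from h import *
go(477,-112,115,-165.8)
E
```

```text
t 11.85 tool [ 477.4 -112.7  145.1] [ 1.7999e+02 -7.0000e-02 -1.6579e+02] F [ 0.17 -0.08 -0.65] open 15.5 30.0
d [ 0.2  0.8 30.1] rot [ 0.   -0.01  0.  ]
```

>>> arm_command --steps '[{"translation": [0, 0.5, 15], "rotation": [0, 0, 0], "claw": 10}, {"translation": [0, 0.5, 28], "rotation": [0, 0, 0], "claw": 10}, {"translation": [0, 0.5, 30], "rotation": [0, 0, 0], "claw": 10}, {"translation": [0, 0.5, 30], "rotation": [0, 0, 0], "claw": 10}, {"translation": [0, 0.5, 30], "rotation": [0, 0, 0], "claw": 10}]'

```text
clock: 12.35
tool_pos: [0.4779, -0.1125, 0.1162]
orientation: [-180.0, 0.0, -165.8]
force: [-0.9, -0.3, -1.7]
opening: 0.0159
gripper_force: 30.0
```

```bash
python3 - <<'E'
from h import *
go(477,-112,115,-165.8)
I,D=ctrl.snapshot("scene"); C=cloud("scene",D)
cv2.imwrite("pics/b1.png",cv2.resize(I[270:370,290:390,::-1],(600,600),interpolation=cv2.INTER_CUBIC))
a=np.radians(13.84);d=C[...,:2]-[.460,0];s=(d@[np.cos(a),np.sin(a)])*1000;q=(d@[-np.sin(a),np.cos(a)])*1000;z=C[...,2]*1000
for lo in(83,90,97,104):
    k=(s>-25)&(s<8)&(abs(q+112)<15)&(z>lo)&(z<lo+7)
    print(lo,k.sum(),np.percentile(s[k],[3,50,97]).round(1),np.percentile(q[k],[3,50,97]).round(1))
E
```

```text
t 12.35 tool [ 477.9 -112.5  116.2] [-1.7999e+02  1.0000e-02 -1.6584e+02] F [-0.89 -0.3  -1.73] open 15.9 30.0
d [0.7 0.7 1.2] rot [-0.    0.   -0.01]
83 46 [-19.3  -8.7   2.3] [-114.  -112.1 -110.5]
90 60 [-19.6  -8.9   1.2] [-114.3 -112.1 -110.5]
97 57 [-20.1  -9.7   1.5] [-114.  -111.6 -109.9]
104 57 [-19.8 -11.8   1. ] [-113.1 -111.1 -109.6]
```

View pics/b1.png

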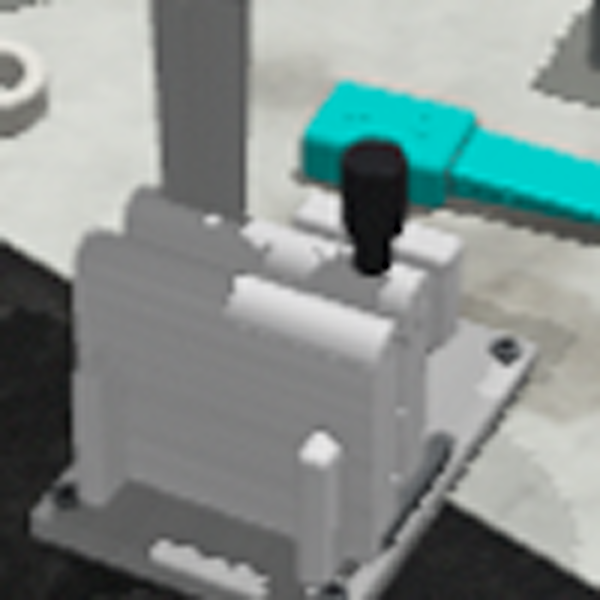

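The blade (200,100) ends at (205,215), between the jaw ridge and the stop-plate ridge. By depth its centre is at q ≈ −113.4 against a gap middle of −112.3, so I'll shift +1 mm and descend, watching the force.

>>> arm_command --steps '[{"translation": [0, 1, 0], "rotation": [0, 0, 0], "claw": 10}, {"translation": [0, 1, 4], "rotation": [0, 0, 0], "claw": 10}, {"translation": [0, 1, 8], "rotation": [0, 0, 0], "claw": 10}, {"translation": [0, 1, 12], "rotation": [0, 0, 0], "claw": 10}, {"translation": [0, 1, 16], "rotation": [0, 0, 0], "claw": 10}]'

```text
clock: 12.9
tool_pos: [0.4772, -0.1108, 0.0993]
orientation: [180.0, -0.0, -165.8]
force: [-0.8, -0.3, -2.4]
opening: 0.0153
gripper_force: 30.0
```

>>> arm_command --steps '[{"translation": [0, 0, 3], "rotation": [0, 0, 0], "claw": 10}, {"translation": [0, 0, 6], "rotation": [0, 0, 0], "claw": 10}, {"translation": [0, 0, 9], "rotation": [0, 0, 0], "claw": 10}, {"translation": [0, 0, 12], "rotation": [0, 0, 0], "claw": 10}, {"translation": [0, 0, 12], "rotation": [0, 0, 0], "claw": 10}]'

```text
clock: 13.4
tool_pos: [0.477, -0.1108, 0.0873]
orientation: [180.0, -0.0, -165.8]
force: [-0.7, -0.3, -0.4]
opening: 0.0157
gripper_force: 30.0
```

>>> arm_command --steps '[{"translation": [0, 0, 3], "rotation": [0, 0, 0], "claw": 10}, {"translation": [0, 0, 6], "rotation": [0, 0, 0], "claw": 10}, {"translation": [0, 0, 9], "rotation": [0, 0, 0], "claw": 10}, {"translation": [0, 0, 12], "rotation": [0, 0, 0], "claw": 10}, {"translation": [0, 0, 12], "rotation": [0, 0, 0], "claw": 10}]'

```text
clock: 13.9
tool_pos: [0.4774, -0.1112, 0.0755]
orientation: [-180.0, -0.0, -165.8]
force: [2.0, -3.8, -2.4]
opening: 0.0159
gripper_force: 30.0
```

>>> arm_command --steps '[{"translation": [0, 0, 2], "rotation": [0, 0, 0], "claw": 10}, {"translation": [0, 0, 4], "rotation": [0, 0, 0], "claw": 10}, {"translation": [0, 0, 6], "rotation": [0, 0, 0], "claw": 10}, {"translation": [0, 0, 6], "rotation": [0, 0, 0], "claw": 10}, {"translation": [0, 0, 6], "rotation": [0, 0, 0], "claw": 10}]'

```text
clock: 14.4
tool_pos: [0.4778, -0.1113, 0.0699]
orientation: [-180.0, 0.0, -165.8]
force: [2.7, -5.8, -1.7]
opening: 0.016
gripper_force: 30.0
```

A lateral push of about 6 N from the stop plate means the blade is slightly too far towards +y, so I'll shift −0.7 mm.

>>> arm_command --steps '[{"translation": [0, -0.7, 0], "rotation": [0, 0, 0], "claw": 10}, {"translation": [0, -0.7, 0], "rotation": [0, 0, 0], "claw": 10}, {"translation": [0, -0.7, 0], "rotation": [0, 0, 0], "claw": 10}]'

```text
clock: 14.7
tool_pos: [0.4777, -0.1114, 0.0698]
orientation: [-180.0, 0.0, -165.8]
force: [1.2, -2.8, -1.2]
opening: 0.0157
gripper_force: 30.0
```

>>> arm_command --steps '[{"translation": [0, 0, 1], "rotation": [0, 0, 0], "claw": 10}, {"translation": [0, 0, 2], "rotation": [0, 0, 0], "claw": 10}, {"translation": [0, 0, 3], "rotation": [0, 0, 0], "claw": 10}, {"translation": [0, 0, 3], "rotation": [0, 0, 0], "claw": 10}, {"translation": [0, 0, 3], "rotation": [0, 0, 0], "claw": 10}]'

```text
clock: 15.2
tool_pos: [0.4774, -0.1116, 0.0667]
orientation: [-180.0, -0.0, -165.8]
force: [1.3, -3.7, -0.9]
opening: 0.0156
gripper_force: 30.0
```

>>> arm_command --steps '[{"translation": [0, -0.8, 0], "rotation": [0, 0, 0], "claw": 10}, {"translation": [0, -0.8, 0], "rotation": [0, 0, 0], "claw": 10}, {"translation": [0, -0.8, 0], "rotation": [0, 0, 0], "claw": 10}, {"translation": [0, -0.8, 0], "rotation": [0, 0, 0], "claw": 10}]'

```text
clock: 15.6
tool_pos: [0.4773, -0.112, 0.0665]
orientation: [180.0, -0.0, -165.8]
force: [-0.2, -0.0, -1.2]
opening: 0.0159
gripper_force: 30.0
```

>>> arm_command --steps '[{"translation": [0, 0, 1], "rotation": [0, 0, 0], "claw": 10}, {"translation": [0, 0, 2], "rotation": [0, 0, 0], "claw": 10}, {"translation": [0, 0, 3], "rotation": [0, 0, 0], "claw": 10}, {"translation": [0, 0, 3], "rotation": [0, 0, 0], "claw": 10}, {"translation": [0, 0, 3], "rotation": [0, 0, 0], "claw": 10}]'

```text
clock: 16.1
tool_pos: [0.4775, -0.1122, 0.0636]
orientation: [180.0, -0.0, -165.8]
force: [-0.1, 1.9, -0.9]
opening: 0.0158
gripper_force: 30.0
```

>>> arm_command --steps '[{"translation": [0, 0, 1], "rotation": [0, 0, 0], "claw": 10}, {"translation": [0, 0, 2], "rotation": [0, 0, 0], "claw": 10}, {"translation": [0, 0, 3], "rotation": [0, 0, 0], "claw": 10}, {"translation": [0, 0, 3], "rotation": [0, 0, 0], "claw": 10}, {"translation": [0, 0, 3], "rotation": [0, 0, 0], "claw": 10}]'

```text
clock: 16.6
tool_pos: [0.4777, -0.1122, 0.0607]
orientation: [180.0, 0.0, -165.8]
force: [0.2, 2.4, -1.9]
opening: 0.0159
gripper_force: 30.0
```

>>> arm_command --steps '[{"translation": [0, 0, 1], "rotation": [0, 0, 0], "claw": 10}, {"translation": [0, 0, 2], "rotation": [0, 0, 0], "claw": 10}, {"translation": [0, 0, 3], "rotation": [0, 0, 0], "claw": 10}, {"translation": [0, 0, 3], "rotation": [0, 0, 0], "claw": 10}, {"translation": [0, 0, 3], "rotation": [0, 0, 0], "claw": 10}]'

```text
clock: 17.1
tool_pos: [0.4778, -0.1123, 0.0577]
orientation: [-180.0, 0.0, -165.8]
force: [-0.7, 2.6, -1.0]
opening: 0.0159
gripper_force: 30.0
```

>>> arm_command --steps '[{"translation": [0, 0.4, 0], "rotation": [0, 0, 0], "claw": 10}, {"translation": [0, 0.4, 1], "rotation": [0, 0, 0], "claw": 10}, {"translation": [0, 0.4, 2], "rotation": [0, 0, 0], "claw": 10}, {"translation": [0, 0.4, 2], "rotation": [0, 0, 0], "claw": 10}, {"translation": [0, 0.4, 2], "rotation": [0, 0, 0], "claw": 10}]'

```text
clock: 17.6
tool_pos: [0.4779, -0.1122, 0.056]
orientation: [-180.0, 0.0, -165.8]
force: [1.3, -3.4, 2.6]
opening: 0.0158
gripper_force: 30.0
```

>>> arm_command --steps '[{"translation": [0, 0, 1], "rotation": [0, 0, 0], "claw": 10}, {"translation": [0, 0, 2], "rotation": [0, 0, 0], "claw": 10}, {"translation": [0, 0, 2], "rotation": [0, 0, 0], "claw": 10}, {"translation": [0, 0, 2], "rotation": [0, 0, 0], "claw": 10}]'

```text
clock: 18.0
tool_pos: [0.4782, -0.1122, 0.0542]
orientation: [-180.0, 0.0, -165.8]
force: [1.0, -4.5, 4.7]
opening: 0.016
gripper_force: 30.0
```

```bash
python3 - <<'E'
from h import *
go(477,-112,53,-165.8)
I,D=ctrl.snapshot("scene"); C=cloud("scene",D)
P=C[(C[...,2]>.0715)&(C[...,2]<.08)&(abs(C[...,0]-.462)<.05)&(abs(C[...,1]+.112)<.04)&(I.max(2)>60)]*1000
from scipy.optimize import least_squares
def f(p):
    a=np.radians(13.84);q=-np.sin(a)*(P[:,0]-460)+np.cos(a)*P[:,1]
    e=[np.hypot(q-c,P[:,2]-68.7)-7 for c in p]
    return np.where(abs(e[0])<abs(e[1]),e[0],e[1])
print(len(P),least_squares(f,[-123,-102.],loss="soft_l1").x.round(2))
# handle bottom edge: black points near blade vs grey leaf
a=np.radians(14);d=C[...,:2]-[.4777,-.1122];s=(d@[np.cos(a),np.sin(a)])*1000;q=(d@[-np.sin(a),np.cos(a)])*1000;z=C[...,2]*1000
k=(abs(s)<18)&(abs(q)<12)&(z>78)&(z<140); dk=k&(I.max(2)<60)&(abs(s)>11)
print("dark z",np.percentile(z[dk],[1,5,50,99]).round(1) if dk.any() else None)
E
```

```text
t 18.0 tool [ 478.2 -112.2   54.2] [-1.7996e+02  5.0000e-02 -1.6576e+02] F [ 1.05 -4.51  4.72] open 16.0 30.0
d [1.1 0.5 1.2] rot [-0.01  0.01  0.01]
605 [-122.75 -102.78]
dark z [ 91.   92.8 113.3 132.1]
```

The downward push is now about 5.6 N with the tip at about 21 mm. The stop side carries about 4.6 N more than the jaw, so I'll shift −0.3 mm to balance.

>>> arm_command --steps '[{"translation": [0, -0.3, 0], "rotation": [0, 0, 0], "claw": 10}, {"translation": [0, -0.3, 0], "rotation": [0, 0, 0], "claw": 10}, {"translation": [0, -0.3, 0], "rotation": [0, 0, 0], "claw": 10}, {"translation": [0, -0.3, 0], "rotation": [0, 0, 0], "claw": 10}]'

```text
clock: 18.45
tool_pos: [0.4781, -0.1122, 0.0541]
orientation: [-180.0, 0.0, -165.8]
force: [0.5, -3.1, 5.3]
opening: 0.0158
gripper_force: 30.0
```

>>> arm_command --steps '[{"translation": [0, -0.1, 1], "rotation": [0, 0, 0], "claw": 10}, {"translation": [0, -0.1, 1], "rotation": [0, 0, 0], "claw": 10}, {"translation": [0, -0.1, 1], "rotation": [0, 0, 0], "claw": 10}, {"translation": [0, -0.1, 1], "rotation": [0, 0, 0], "claw": 10}]'

```text
clock: 18.85
tool_pos: [0.4782, -0.1123, 0.0531]
orientation: [-180.0, 0.0, -165.8]
force: [0.9, -2.9, 5.4]
opening: 0.0159
gripper_force: 30.0
```

>>> arm_command --steps '[{"translation": [0, -0.4, 0], "rotation": [0, 0, 0], "claw": 10}, {"translation": [0, -0.4, 0], "rotation": [0, 0, 0], "claw": 10}, {"translation": [0, -0.4, 0], "rotation": [0, 0, 0], "claw": 10}, {"translation": [0, -0.4, 0], "rotation": [0, 0, 0], "claw": 10}]'

```text
clock: 19.25
tool_pos: [0.4782, -0.1123, 0.0529]
orientation: [180.0, 0.0, -165.8]
force: [0.3, -1.7, 5.2]
opening: 0.0162
gripper_force: 30.0
```

>>> arm_command --steps '[{"translation": [0, -0.2, 0], "rotation": [0, 0, 0], "claw": 10}, {"translation": [0, -0.2, 0.7], "rotation": [0, 0, 0], "claw": 10}, {"translation": [0, -0.2, 0.7], "rotation": [0, 0, 0], "claw": 10}, {"translation": [0, -0.2, 0.7], "rotation": [0, 0, 0], "claw": 10}, {"translation": [0, -0.2, 0.7], "rotation": [0, 0, 0], "claw": 10}]'

```text
clock: 19.75
tool_pos: [0.4781, -0.1125, 0.0521]
orientation: [180.0, 0.0, -165.8]
force: [1.6, 2.6, 4.5]
opening: 0.0158
gripper_force: 30.0
```

>>> arm_command --steps '[{"translation": [0, 0, 0], "rotation": [0, 0, 0], "claw": 10}, {"translation": [0, 0, 0], "rotation": [0, 0, 0], "claw": 10}, {"translation": [0, 0, 0], "rotation": [0, 0, 0], "claw": 10}, {"translation": [0, 0, 0], "rotation": [0, 0, 0], "claw": 10}, {"translation": [0, 0, 0], "rotation": [0, 0, 0], "claw": 10}]'

```text
clock: 20.25
tool_pos: [0.478, -0.1126, 0.052]
orientation: [180.0, 0.0, -165.8]
force: [1.8, 5.2, 2.1]
opening: 0.0162
gripper_force: 30.0
```

The force drifted over to the jaw side, so I'll nudge back +0.2 mm and let it settle.

>>> arm_command --steps '[{"translation": [0, 0.2, 0.3], "rotation": [0, 0, 0], "claw": 10}, {"translation": [0, 0.2, 0.3], "rotation": [0, 0, 0], "claw": 10}, {"translation": [0, 0.2, 0.3], "rotation": [0, 0, 0], "claw": 10}, {"translation": [0, 0.2, 0.3], "rotation": [0, 0, 0], "claw": 10}, {"translation": [0, 0.2, 0.3], "rotation": [0, 0, 0], "claw": 10}]'

```text
clock: 20.75
tool_pos: [0.4777, -0.1126, 0.0517]
orientation: [180.0, -0.0, -165.8]
force: [2.4, 4.1, 2.3]
opening: 0.0159
gripper_force: 30.0
```

>>> arm_command --steps '[{"translation": [0, 0, 0], "rotation": [0, 0, 0], "claw": 10}, {"translation": [0, 0, 0], "rotation": [0, 0, 0], "claw": 10}, {"translation": [0, 0, 0], "rotation": [0, 0, 0], "claw": 10}, {"translation": [0, 0, 0], "rotation": [0, 0, 0], "claw": 10}, {"translation": [0, 0, 0], "rotation": [0, 0, 0], "claw": 10}]'

```text
clock: 21.25
tool_pos: [0.4777, -0.1127, 0.0517]
orientation: [180.0, -0.0, -165.8]
force: [0.9, 4.2, 0.8]
opening: 0.0158
gripper_force: 30.0
```

>>> arm_command --steps '[{"translation": [0, 0, 0], "rotation": [0, 0, 0], "claw": 10}, {"translation": [0, 0, 0], "rotation": [0, 0, 0], "claw": 10}, {"translation": [0, 0, 0], "rotation": [0, 0, 0], "claw": 10}, {"translation": [0, 0, 0], "rotation": [0, 0, 0], "claw": 10}, {"translation": [0, 0, 0], "rotation": [0, 0, 0], "claw": 10}]'

```text
clock: 21.75
tool_pos: [0.4777, -0.1126, 0.0517]
orientation: [180.0, -0.0, -165.8]
force: [2.1, 4.5, 0.0]
opening: 0.0161
gripper_force: 30.0
```

>>> arm_command --steps '[{"translation": [0, 0.5, 0], "rotation": [0, 0, 0], "claw": 10}, {"translation": [0, 0.5, 0], "rotation": [0, 0, 0], "claw": 10}, {"translation": [0, 0.5, 0], "rotation": [0, 0, 0], "claw": 10}, {"translation": [0, 0.5, 0], "rotation": [0, 0, 0], "claw": 10}, {"translation": [0, 0.5, 0], "rotation": [0, 0, 0], "claw": 10}]'

```text
clock: 22.25
tool_pos: [0.4777, -0.1125, 0.0517]
orientation: [-180.0, -0.0, -165.8]
force: [4.6, -2.4, -2.1]
opening: 0.0159
gripper_force: 30.0
```

>>> arm_command --steps '[{"translation": [0, 0, 1], "rotation": [0, 0, 0], "claw": 10}, {"translation": [0, 0, 1], "rotation": [0, 0, 0], "claw": 10}, {"translation": [0, 0, 1], "rotation": [0, 0, 0], "claw": 10}, {"translation": [0, 0, 1], "rotation": [0, 0, 0], "claw": 10}, {"translation": [0, 0, 1], "rotation": [0, 0, 0], "claw": 10}]'

```text
clock: 22.75
tool_pos: [0.4777, -0.1125, 0.0512]
orientation: [-180.0, 0.0, -165.8]
force: [1.4, -2.8, 5.4]
opening: 0.0161
gripper_force: 30.0
```

>>> arm_command --steps '[{"translation": [0, 0, 0], "rotation": [0, 0, 0], "claw": 10}, {"translation": [0, 0, 0], "rotation": [0, 0, 0], "claw": 10}, {"translation": [0, 0, 0], "rotation": [0, 0, 0], "claw": 10}, {"translation": [0, 0, 0], "rotation": [0, 0, 0], "claw": 10}, {"translation": [0, 0, 0], "rotation": [0, 0, 0], "claw": 10}]'

```text
clock: 23.25
tool_pos: [0.4777, -0.1125, 0.0511]
orientation: [-180.0, -0.0, -165.8]
force: [1.8, -4.2, 6.2]
opening: 0.0163
gripper_force: 30.0
```

>>> arm_command --steps '[{"translation": [0, -0.2, 0], "rotation": [0, 0, 0], "claw": 10}, {"translation": [0, -0.2, 0], "rotation": [0, 0, 0], "claw": 10}, {"translation": [0, -0.2, 0], "rotation": [0, 0, 0], "claw": 10}, {"translation": [0, -0.2, 0], "rotation": [0, 0, 0], "claw": 10}, {"translation": [0, -0.2, 0], "rotation": [0, 0, 0], "claw": 10}]'

```text
clock: 23.75
tool_pos: [0.4777, -0.1125, 0.0511]
orientation: [-180.0, 0.0, -165.8]
force: [1.2, -2.3, 5.9]
opening: 0.0158
gripper_force: 30.0
```

>>> arm_command --steps '[{"translation": [0, 0, 0], "rotation": [0, 0, 0], "claw": 10}, {"translation": [0, 0, 0], "rotation": [0, 0, 0], "claw": 10}, {"translation": [0, 0, 0], "rotation": [0, 0, 0], "claw": 10}, {"translation": [0, 0, 0], "rotation": [0, 0, 0], "claw": 10}, {"translation": [0, 0, 0], "rotation": [0, 0, 0], "claw": 10}]'

```text
clock: 24.25
tool_pos: [0.4777, -0.1125, 0.0511]
orientation: [-180.0, 0.0, -165.8]
force: [1.3, -1.9, 6.1]
opening: 0.0157
gripper_force: 30.0
```

>>> arm_command --steps '[{"translation": [0, 0, 0], "rotation": [0, 0, 0], "claw": 10}, {"translation": [0, 0, 0], "rotation": [0, 0, 0], "claw": 10}, {"translation": [0, 0, 0], "rotation": [0, 0, 0], "claw": 10}, {"translation": [0, 0, 0], "rotation": [0, 0, 0], "claw": 10}, {"translation": [0, 0, 0], "rotation": [0, 0, 0], "claw": 10}]'

```text
clock: 24.75
tool_pos: [0.4777, -0.1125, 0.0512]
orientation: [-180.0, 0.0, -165.8]
force: [0.4, -2.2, 6.1]
opening: 0.0155
gripper_force: 30.0
```

```bash
python3 - <<'E'
from h import *
I,D=ctrl.snapshot("scene"); C=cloud("scene",D); z=C[...,2]*1000
P=C[(C[...,2]>.0715)&(C[...,2]<.08)&(abs(C[...,0]-.462)<.05)&(abs(C[...,1]+.112)<.04)&(I.max(2)>60)]*1000
from scipy.optimize import least_squares
def f(p):
    a=np.radians(13.84);q=-np.sin(a)*(P[:,0]-460)+np.cos(a)*P[:,1]
    e=[np.hypot(q-c,P[:,2]-68.7)-7 for c in p]
    return np.where(abs(e[0])<abs(e[1]),e[0],e[1])
print(least_squares(f,[-123,-102.],loss="soft_l1").x.round(2))
a=np.radians(14);d=C[...,:2]-[.4777,-.1125];s=(d@[np.cos(a),np.sin(a)])*1000;q=(d@[-np.sin(a),np.cos(a)])*1000
dk=(abs(s)<18)&(abs(q)<12)&(z>78)&(z<140)&(I.max(2)<60)&(abs(s)>11)
print("handle top",np.percentile(z[dk],[95,99]).round(1))
go(477.7,-112.5,51,-165.8)
E
```

```text
[-123.22 -102.62]
handle top [128.3 129.5]
t 24.8 tool [ 477.7 -112.5   51.1] [-179.99    0.   -165.77] F [ 1.14 -2.15  6.09] open 15.9 30.0
d [0.  0.  0.1] rot [-0.    0.    0.01]
```

```bash
python3 -c "
from plant import ctrl
print(ctrl.close_job())"
```

```text
the job is handed in; nothing more can be done
None
```

The job is handed in at 24.8 s: I pressed the jaw on the bush (about 5 N) and held it 1.5 s, and the blade is now held still in the gap with its tip about 18 mm over the bench, pushed down with 6–7 N and bearing on both plates; two turquoise decoys, standing or leaning in the first picture, were lying on the bench by the second, and I can't say whether the arm touched them.

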